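Tap the cork plugs of the left insole home

ROBOT

A 6-joint arm with a two-finger parallel gripper is mounted at the origin on the work surface. World frame = base frame: x ahead of the robot, y to its left, z up, the work surface at z = 0. Lengths are in m, angles in degrees, forces in N, time in s.
With the tool pointing down it reaches from about 0.35 to 0.925 m from the base axis. Payload 6.4 kg.
Tool frame: the origin (TCP) lies between the finger pads; the fingertips stand 22 mm ahead of it and the grasp point (between the pads) lies 3 mm ahead of it; z points along the fingers, y is the line along which they close (so a half turn about z gives the same grasp; the last joint's range is limited). The gripper opens to 94 mm and grips with 3 to 60 N. Pads are 16 mm wide; open, the fingers measure 119 mm over their backs; the gripper's body (75 mm by 177 mm) begins 78 mm behind the grasp point.
Start: joints at [-85.434, 14.043, 89.255, -0, 76.702, -9.975], TCP at [0.163, -0.629, 0.227] pointing down, gripper open.
Joint ranges: [-179.41, 179.41], [-58.25, 129.5], [7.25, 145.43], [-54.29, 234.29], [11.92, 165.04], [-157.13, 157.13]. Speed limits (degrees/s): [147.25, 147.25, 180, 180, 180, 180].

INTERFACE

Orientations are given as [roll, pitch, yaw] about the fixed x, y, z axes, in that order (R = Rz(yaw) Ry(pitch) Rx(roll)).
In Python, from station import bot gives the robot as it stands.
- The arm moves only by the shell command python3 -m handwheel 'ROWS' [FORCE]. ROWS is JSON, a list that holds one entry, the list of rows, each a list of 7 numbers: the shift along the world's x, y, z in cm, then the turn, a rotation vector about the world's x, y, z in degrees, then the finger opening in cm, from 0 to 9.4. In form: [[[dx, dy, dz, ax, ay, az, gripper], ...]]. A call has 1 to 20 rows; each row shifts and turns the commanded pose from where the row before left it; what a row does not reach is not made up. A row lasts 1/8 s, in which the tool goes at most 62.5 mm and 10.7 degrees, less where a joint would pass 70% of its speed; a pose out of reach is approached as far as the arm can. A call is refused whole if a number of a shift passes 6.25 or a number of a turn 10.7, either way. A call with a gripper value outside its range is refused whole. The fingers move at their own pace and stop on an object; FORCE is the grip in N (left out, the last holds). Time passes only in rows, so rows that do not move let the fingers close. It gives the time, the measured TCP pose, the force, the opening and the grip force at its end, in the units of the state.
- bot.get_state(): the state, without advancing time (a new reading comes with each control period).
- bot.snapshot(name): name is "scene" or "top"; returns (picture, depth): 400x640x3 uint8, red, green, blue; 400x640 float32, m along the optical axis (not along the pixel's ray), 0 where there is no reading.
- bot.camera_info(name): a dict with "fx", "fy", "cx", "cy" (pixels), "k1" (the pictures are not rectified: a ray, as slopes to the right and down, at radius r is drawn at 1 + k1 r^2 times it, then the intrinsics apply), "rvec" (rotation vector, rad) and "tvec" (3), from world to camera coordinates, as OpenCV has them. Camera axes: x right, y down, z forward; pixel columns grow to the right and rows downward; lengths in m; the calibration is good to about 2 mm. A picture is of the moment at which its call begins. camera_info takes no time and is no camera call.
- bot.finish_job(): hands the job in; it is judged then, once.
Trained networks look in the newest picture that a camera, given by its name, has taken for a name from the list of things; names that differ only in an ending like _2 or _b are one class to them, and where a whole thing is asked for, a point or a joint stands for the part that bears it (a point fixed in the world has none). Each returns a list of dicts, best first, with "conf" (0 to 1); they miss things now and then, are a little off and sometimes report something else, mostly with a low value. They report only what shows in the picture. A call takes as long as a camera call.
- bot.outline_of(camera, query): "region" (400x640 bool, what is visible of it) and "position" ([row, column] in pixels, amid what is visible of it).
The state is a dict: "time": time; "q": joint angles; "joint_velocities": joint speeds; "joint_efforts": joint torques, N m; "position": TCP position; "orientation": TCP orientation; "force": force on the tool from outside, world axes, zero at the start; "wrist_torque": the same for the moment, N m; "gripper_width": finger opening in m; "finger_force": force on a finger pad.
Only numpy, scipy, OpenCV 4.12 (cv2) and the standard library are available. Lean on these libraries where they do the work, as an engineer would, in place of code of your own. Each camera call takes 0.05 s, during which the arm holds its last target. There are 200 camera calls.

TASK

On the stack of left-foot insoles, tap the three raised cork plugs of the top insole down until they are flush, working from heel to toe: first the heel plug, then the one in the narrow waist, then the one in the forepart. Use only light taps of the fingertips, without shoving, gripping or lifting the stack, and leave the right-foot stack and everything else on the table as it is.

Things in the scene. Friction and masses are not known exactly. Their poses are not given: they have to be found in the camera images.
- left_stack: loose tied stack of left-foot insoles, 260 long x 89 wide x 42 mm high, about 0.75 kg, standing on the table. Origin on the table under its middle; x to the toe, z up; inner side of the foot (hollow arch, big toe) at its -y. The top face, 42 mm above the origin, has three cut holes, each with a cork plug standing 3.3 to 4.3 mm proud; it gives like cushion, 1 mm per 4 N.
- right_stack: loose tied stack of right-foot insoles, 260 long x 89 wide x 42 mm high, about 0.75 kg, standing on the table. Origin on the table under its middle; x to the toe, z up; inner side of the foot (hollow arch, big toe) at its +y. The top face, 42 mm above the origin, has three cut holes, each with a cork plug standing 3.3 to 4.3 mm proud; it gives like cushion, 1 mm per 4 N.
- left_heel_top (a point): centre of the flat top of the round plug, 40 mm across, in the middle of the heel of the top left insole, at x -84, y 0 mm in left_stack's frame; it sinks with the plug; axes as the stack's
- left_heel (a joint): how far the heel plug of the top left insole has been pressed in, m: starts at 0 to 0.001, 0.004 is the bottom, where its top is level with the insole (0.3 mm above). It slides straight down with a steady drag of 4 N and stays where it is left.
- left_waist_top (a point): centre of the flat top of the plug with straight sides and round ends, 44 mm long (along the foot) by 22 mm wide, in the narrow waist of the top left insole, at x -12, y 6 mm in left_stack's frame; it sinks with the plug; axes as the stack's
- left_waist (a joint): how far the waist plug of the top left insole has been pressed in, m: starts at 0 to 0.001, 0.004 is the bottom, where its top is level with the insole (0.3 mm above). It slides straight down with a steady drag of 4 N and stays where it is left.
- left_forepart_top (a point): centre of the flat top of the drop-shaped plug, 39 mm long (point towards the heel) by 36 mm wide, in the middle of the broad forepart of the top left insole, at x 60, y 1 mm in left_stack's frame; it sinks with the plug; axes as the stack's
- left_forepart (a joint): how far the forepart plug of the top left insole has been pressed in, m: starts at 0 to 0.001, 0.004 is the bottom, where its top is level with the insole (0.3 mm above). It slides straight down with a steady drag of 4 N and stays where it is left.
- right_heel_top (a point): centre of the flat top of the round plug, 40 mm across, in the middle of the heel of the top right insole, at x -84, y 0 mm in right_stack's frame; it sinks with the plug; axes as the stack's
- right_heel (a joint): how far the heel plug of the top right insole has been pressed in, m: starts at 0 to 0.001, 0.004 is the bottom, where its top is level with the insole (0.3 mm above). It slides straight down with a steady drag of 4 N and stays where it is left.
- right_waist_top (a point): centre of the flat top of the plug with straight sides and round ends, 44 mm long (along the foot) by 22 mm wide, in the narrow waist of the top right insole, at x -12, y -6 mm in right_stack's frame; it sinks with the plug; axes as the stack's
- right_waist (a joint): how far the waist plug of the top right insole has been pressed in, m: starts at 0 to 0.001, 0.004 is the bottom, where its top is level with the insole (0.3 mm above). It slides straight down with a steady drag of 4 N and stays where it is left.
- right_forepart_top (a point): centre of the flat top of the drop-shaped plug, 39 mm long (point towards the heel) by 36 mm wide, in the middle of the broad forepart of the top right insole, at x 60, y -1 mm in right_stack's frame; it sinks with the plug; axes as the stack's
- right_forepart (a joint): how far the forepart plug of the top right insole has been pressed in, m: starts at 0 to 0.001, 0.004 is the bottom, where its top is level with the insole (0.3 mm above). It slides straight down with a steady drag of 4 N and stays where it is left.
- brush: flat glue brush lying down, 190 x 42 x 20 mm, black handle; origin under its middle
- cement_tin: closed round tin, 76 mm across, 85 mm tall, standing; origin under its centre
- loose_insole: single insole lying flat on the table, 260 x 89 x 5 mm; origin under its middle
- hammer: shoemaker's hammer lying down, 260 mm long, at most 26 mm high; origin under its middle
- twine: spool of paper twine standing up, 44 mm across, 66 mm tall; origin under its centre
- ruler: flat steel ruler, 300 x 30 x 4.5 mm; origin under its middle
- plug_tray: small open grey tray of spare plugs, 140 x 100 x 35 mm; origin under its centre

How it is judged (in metres and radians):
On the way, in this order (a step that is already met when the one before it is completed fails the run):
1. the heel plug of the left insole is tapped home (value of joint left_heel above 0.0032 m), for 0.05 s.
2. the waist plug of the left insole is tapped home (value of joint left_waist above 0.0032 m), for 0.05 s.
3. the forepart plug of the left insole is tapped home (value of joint left_forepart above 0.0032 m), for 0.05 s.
At the end, for the whole second after the job is handed in: Left heel, waist and forepart plugs pressed in by more than 3.2 mm of 4 mm; right-foot plugs pressed less than 2 mm; both stacks within 15 mm of their start, the left one flat on the table (raised under 4 mm, tilted under 0.05 rad) and at rest; every other thing within 20 mm of its start (value of joint each of left_heel, left_waist, left_forepart above 0.0032 m and value of joint each of right_heel, right_waist, right_forepart below 0.002 m and distance of each of left_stack, right_stack from where it was at the start of the episode below 0.015 m and angle between left_stack's own z axis and vertical below 0.05 rad and height (world z) of left_stack below 0.004 m and linear speed of left_stack below 0.01 m/s and distance of each of brush, cement_tin, loose_insole, hammer, twine, ruler, plug_tray from where it was at the start of the episode below 0.02 m); the robot touches nothing.
It fails at once if a plug was pressed before the one behind it was home ((value of joint left_waist above 0.002 m and value of joint left_heel below 0.0029 m) or (value of joint left_forepart above 0.002 m and value of joint left_waist below 0.0029 m)).
It fails at once if the stack was pressed harder than 20 N: not a light tap (contact force between any of the fingers, the arm and left_stack above 20 N).
It fails at once if the left stack was shoved, tipped or lifted (moved over 15 mm, raised over 6 mm or tilted over 0.1 rad) (distance of left_stack from where it was at the start of the episode above 0.015 m or height (world z) of left_stack above 0.006 m or angle between left_stack's own z axis and vertical above 0.1 rad).
It fails at once if the right-foot stack was worked on, pushed or lifted (value of joint any of right_heel, right_waist, right_forepart above 0.002 m or distance of right_stack from where it was at the start of the episode above 0.015 m).
It fails at once if something else on the table was moved by more than 20 mm (distance of any of brush, cement_tin, loose_insole, hammer, twine, ruler, plug_tray from where it was at the start of the episode above 0.02 m).
It also fails if it takes over 48 s, if anything falls off the work surface, if the arm or the gripper's body presses on something with over 40 N, if the wrist force passes 120 N, or if a joint passes its speed limit or range.

## Working session

There is one attempt and no reset: what is moved stays moved. The work goes in short steps, Python scripts to look and compute and a shell command to move; the robot and the scene stay as the last step left them, time stands still between calls to the robot, and variables do not carry over. Pictures are saved under pics/ and viewed, at most 10 in all, crops included, and the job is handed in when it is done.

```bash
mkdir -p pics; cat > h.py <<'E'
import numpy as np, cv2
from station import bot
def cam(n):
    c=bot.camera_info(n);R=cv2.Rodrigues(np.array(c['rvec'],float))[0];return c,R,np.array(c['tvec'],float).ravel()
def world(n,pix,depth):  # pix (N,2) row,col ; depth (N,)
    c,R,t=cam(n);p=np.atleast_2d(pix).astype(float)
    xd=np.c_[(p[:,1]-c['cx'])/c['fx'],(p[:,0]-c['cy'])/c['fy']];x=xd.copy()
    for _ in range(10): x=xd/(1+c['k1']*(x**2).sum(1,keepdims=True))
    P=np.c_[x,np.ones(len(x))]*np.asarray(depth).reshape(-1,1)
    return (P-t)@R
def save(n,name):
    im,d=bot.snapshot(n);cv2.imwrite('pics/'+name,im[...,::-1]);return im,d
E
python3 - <<'E'
from h import *
s=bot.get_state();print(s['time'],s['position'],s['orientation'],s['force'])
for n in('top','scene'):
    im,d=save(n,n+'0.png');c,R,t=cam(n);print(n,-R.T@t)
    for q in('left_stack','right_stack','left_heel_top','left_waist_top','left_forepart_top','right_heel_top'):
        for o in bot.outline_of(n,q)[:3]:
            m=o['region']&(d>0);pp=np.argwhere(m);W=world(n,pp,d[m]) if len(pp) else np.zeros((1,3))
            print(n,q,round(o['conf'],2),np.round(o['position']),len(pp),np.round(np.median(W,0),4))
E
```

```text
0.0 [ 0.16317329 -0.62863124  0.22637104] [-1.79894553e+02 -1.80585672e-02  1.45439007e+01] [-0.01011312  0.42059522  0.82587826]
top [0.36734693 0.01498604 1.09266917]
top left_stack 0.82 [182. 369.] 2204 [ 0.5702 -0.1553  0.0425]
top right_stack 0.94 [169. 254.] 2377 [0.5998 0.1681 0.0419]
top left_heel_top 0.6 [213. 371.] 151 [ 0.481  -0.1543  0.0454]
top left_heel_top 0.38 [177. 254.] 123 [0.585  0.1689 0.0455]
top left_waist_top 0.46 [163. 175.] 981 [0.6344 0.4026 0.004 ]
top left_waist_top 0.2 [177. 314.] 703 [0.5861 0.0009 0.0181]
scene [1.72063915 0.06613726 0.85886683]
scene left_stack 0.97 [226. 253.] 1529 [ 0.6103 -0.1593  0.0414]
scene left_stack 0.61 [199. 262.] 44 [ 0.487  -0.153   0.0452]
scene left_waist_top 0.53 [214. 256.] 59 [ 0.5568 -0.1541  0.0455]
scene left_forepart_top 0.52 [226. 252.] 86 [ 0.6297 -0.1656  0.0458]
scene right_heel_top 0.49 [210. 377.] 85 [0.5223 0.1926 0.045 ]
```

```bash
python3 - <<'E'
import cv2
im=cv2.imread('pics/top0.png');cv2.imwrite('pics/top0c.png',cv2.resize(im[110:250,220:420],None,fx=4,fy=4,interpolation=cv2.INTER_CUBIC))
E
```

```text
(no output)
```

View pics/top0.png

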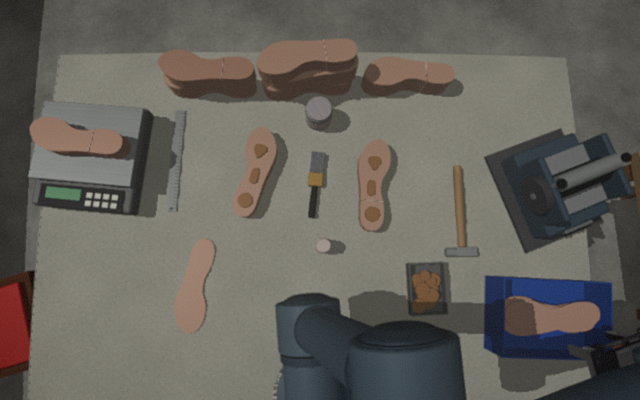

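View pics/top0c.png

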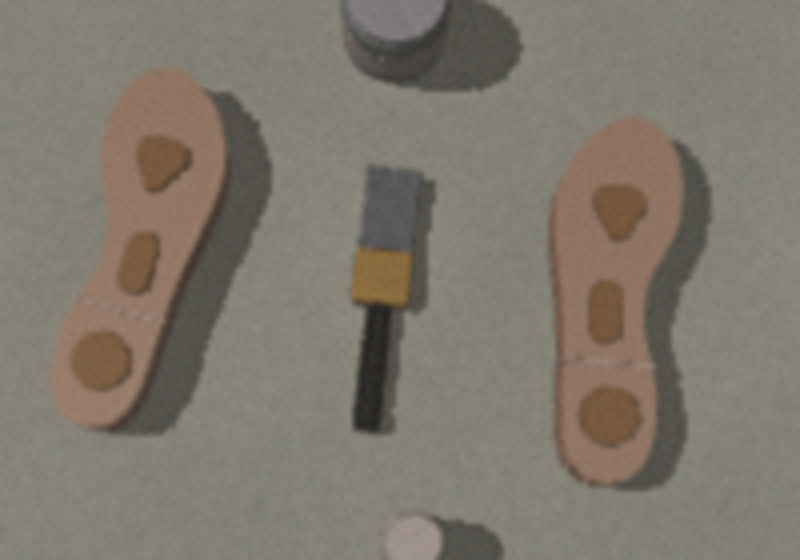

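The top view shows the left stack (hollow arch on its image-right side) on the right, with plugs near (row, col) heel (214,372), waist (188,371) and forepart (162,375). The right stack lies to its left, with the brush between them.

```bash
cat > m.py <<'E'
from h import *
MODEL=np.array([[-84,0],[-12,6],[60,1]])/1e3
def fit(guess,name='top',verbose=True):
    im,d=bot.snapshot(name);hsv=cv2.cvtColor(im,cv2.COLOR_RGB2LAB).astype(float)
    C=[]
    for r,c in guess:
        sl=np.s_[r-11:r+12,c-11:c+12];f=cv2.cvtColor(im,cv2.COLOR_RGB2HSV)[sl].astype(int);
        m=((f[...,1]>115)).astype(np.uint8)
        k,l,st,ce=cv2.connectedComponentsWithStats(m);
        i=1+np.argmin(np.hypot(*(ce[1:]-11).T)-.02*st[1:,4]) ;C.append([ce[i][1]+r-11,ce[i][0]+c-11]);print(st[i,4],end=' ')
    C=np.array(C);c,R,t=cam(name);A=world(name,C,np.ones(3));o=-R.T@t
    W=o+(A-o)*((.0458-o[2])/(A-o)[:,2:]);
    a=MODEL-MODEL.mean(0);b=W[:,:2]-W[:,:2].mean(0);th=np.arctan2((a[:,0]*b[:,1]-a[:,1]*b[:,0]).sum(),(a*b).sum())
    Rz=np.array([[np.cos(th),-np.sin(th)],[np.sin(th),np.cos(th)]]);O=W[:,:2].mean(0)-Rz@MODEL.mean(0)
    P=O+MODEL@Rz.T
    print('\npix',C.round(1).tolist(),'\nyaw',np.degrees(th),'org',O,'\nplugs',P.round(4).tolist(),'\nres mm',((P-W[:,:2])*1e3).round(1).tolist());return P
if __name__=='__main__':
    fit([(214,372),(188,371),(162,375)])
    im,d=bot.snapshot('top');print(cv2.cvtColor(im,cv2.COLOR_RGB2HSV)[188,362:384,1])
E
python3 m.py
```

```text
138 89 105 
pix [[213.5, 371.9], [187.5, 371.0], [161.7, 374.5]] 
yaw -4.765068225553973 org [ 0.56379625 -0.16043986] 
plugs [[0.4801, -0.1535], [0.5523, -0.1535], [0.6237, -0.1644]] 
res mm [[0.2, 0.1], [0.8, -0.4], [-0.9, 0.3]]
[ 76  78  76  82  78  96 119 120 125 122 123 117 120 101  81  80  79  82
  73  45  26  28]
```

```bash
python3 -m handwheel '[[[2.88,4.32,0,0,0,6.43,0],[2.88,4.32,0,0,0,6.43,0],[2.88,4.32,0,0,0,6.43,0],[2.88,4.32,0,0,0,6.43,0],[2.88,4.32,0,0,0,6.43,0],[2.88,4.32,0,0,0,6.43,0],[2.88,4.32,0,0,0,6.43,0],[2.88,4.32,0,0,0,6.43,0],[2.88,4.32,0,0,0,6.43,0],[2.88,4.32,0,0,0,6.43,0],[2.88,4.32,0,0,0,6.43,0],[0,0,0,0,0,0,0],[0,0,0,0,0,0,0]]]'; python3 -c "
from h import *
s=bot.get_state();print(s['q'],s['position'],s['orientation'],s['force'],s['gripper_width'])"
```

```text
time: 2.42
position: [0.4798, -0.1543, 0.2275]
orientation: [-180.0, 0.0, 85.3]
force: [0.2, -0.3, -0.1]
gripper_width: 0.0003
finger_force: 0.0
[-3.07186924e+01 -5.90157739e+00  1.10299975e+02 -2.57513151e-02
  7.56015953e+01 -2.59633476e+01] [ 0.47983248 -0.15426801  0.22748001] [-1.79989085e+02  2.24274135e-02  8.52510607e+01] [ 0.20942594 -0.34565828 -0.1194995 ] 0.00027191348851206233
```

```bash
python3 -m handwheel '[[[0,0.08,-4,0,0,0,0],[0,0,-4,0,0,0,0],[0,0,-4,0,0,0,0],[0,0,-2.5,0,0,0,0],[0,0,-0.3,0,0,0,0],[0,0,0,0,0,0,0]]]'; python3 -c "
from h import *
im,d=save('scene','s1.png');cv2.imwrite('pics/s1c.png',cv2.resize(im[130:270,160:360],None,fx=4,fy=4,interpolation=cv2.INTER_CUBIC)[...,::-1])"
```

```text
time: 3.18
position: [0.4803, -0.1543, 0.0803]
orientation: [179.9, 0.0, 85.2]
force: [-1.0, -0.4, 0.5]
gripper_width: 0.0006
finger_force: 0.0
```

View pics/s1c.png

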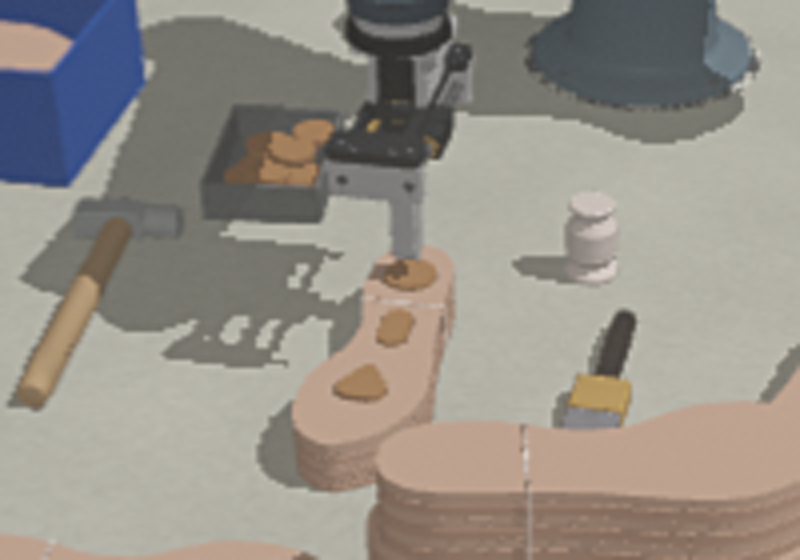

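The fingertips are just above the heel plug (crop 405,255 vs plug 410,273), laterally centred and clear of everything else.

```bash
python3 -m handwheel '[[[0,0,-0.5,0,0,0,0],[0,0,-0.3,0,0,0,0],[0,0,-0.2,0,0,0,0],[0,0,0,0,0,0,0]]]'; python3 -m handwheel '[[[0,0,-0.1,0,0,0,0],[0,0,-0.1,0,0,0,0],[0,0,-0.1,0,0,0,0],[0,0,0,0,0,0,0]]]'
```

```text
time: 3.72
position: [0.4799, -0.1531, 0.0693]
orientation: [-180.0, -0.0, 85.3]
force: [0.0, -0.4, -0.8]
gripper_width: 0.0007
finger_force: 0.0
time: 4.22
position: [0.4801, -0.1532, 0.0667]
orientation: [180.0, 0.0, 85.3]
force: [-1.3, 0.4, 4.0]
gripper_width: 0.0005
finger_force: 1.9
```

```bash
python3 -m handwheel '[[[0,0,-0.1,0,0,0,0],[0,0,-0.1,0,0,0,0],[0,0,-0.05,0,0,0,0],[0,0,0,0,0,0,0]]]'; python3 -m handwheel '[[[0,0,-0.1,0,0,0,0],[0,0,-0.05,0,0,0,0],[0,0,0,0,0,0,0]]]'
```

```text
time: 4.72
position: [0.4801, -0.1532, 0.0639]
orientation: [180.0, 0.0, 85.3]
force: [-1.0, 0.6, 3.4]
gripper_width: 0.0008
finger_force: 2.0
time: 5.1
position: [0.4801, -0.1533, 0.0629]
orientation: [-180.0, 0.0, 85.3]
force: [-3.0, 1.8, 7.7]
gripper_width: 0.0006
finger_force: 3.9
```

```bash
python3 -m handwheel '[[[0,0,-0.06,0,0,0,0],[0,0,0,0,0,0,0]]]'
```

```text
time: 5.35
position: [0.4801, -0.1533, 0.0625]
orientation: [-180.0, -0.0, 85.3]
force: [-2.7, 2.4, 9.7]
gripper_width: 0.0
finger_force: 4.7
```

```bash
python3 -m handwheel '[[[0,0,0.5,0,0,0,0],[0,0,1.0,0,0,0,0],[3.6,0,0,0,0,0,0],[3.6,0,0,0,0,0,0],[0,0,0,0,0,0,0],[0,0,-0.5,0,0,0,0],[0,0,-0.3,0,0,0,0],[0,0,0,0,0,0,0]]]'; python3 m.py; python3 -c "
from h import *
im,d=save('scene','s2.png');cv2.imwrite('pics/s2c.png',cv2.resize(im[170:250,200:310],None,fx=7,fy=7,interpolation=cv2.INTER_CUBIC)[...,::-1])"
```

```text
time: 6.35
position: [0.551, -0.153, 0.0683]
orientation: [-179.9, -0.0, 85.2]
force: [0.2, 0.0, -0.3]
gripper_width: 0.0002
finger_force: 0.0Traceback (most recent call last):
  File "m.py", line 18, in <module>
    fit([(214,372),(188,371),(162,375)])
    ~~~^^^^^^^^^^^^^^^^^^^^^^^^^^^^^^^^^
  File "m.py", line 10, in fit
    i=1+np.argmin(np.hypot(*(ce[1:]-11).T)-.02*st[1:,4]) ;C.append([ce[i][1]+r-11,ce[i][0]+c-11]);print(st[i,4],end=' ')
        ~~~~~~~~~^^^^^^^^^^^^^^^^^^^^^^^^^^^^^^^^^^^^^^^
    return _wrapfunc(a, 'argmin', axis=axis, out=out, **kwds)
    return bound(*args, **kwds)
ValueError: attempt to get argmin of an empty sequence
```

View pics/s2c.png

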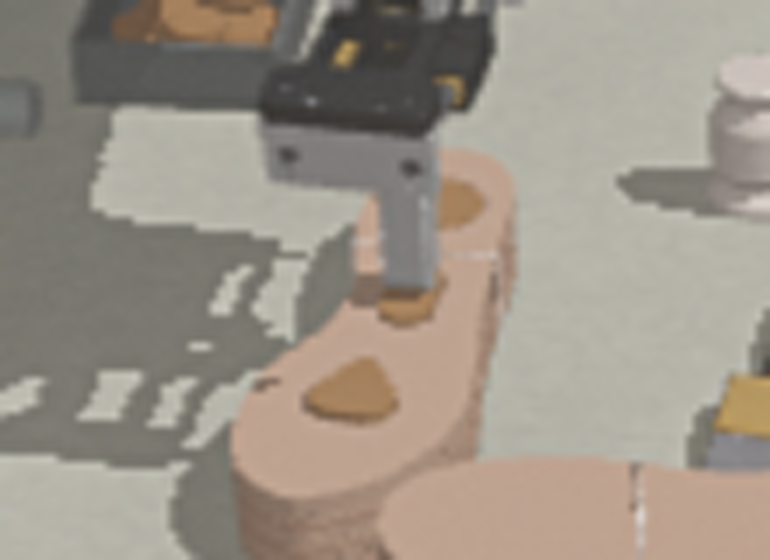

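Fingertips hover over the waist plug, laterally centred (383–437 vs plug 378–440) but a bit to its heel side; I shift 5 mm toward the toe and tap.

```bash
python3 -m handwheel '[[[0.25,-0.02,0.2,0,0,0,0],[0.25,-0.03,0,0,0,0,0],[0,0,-0.2,0,0,0,0],[0,0,-0.1,0,0,0,0],[0,0,-0.1,0,0,0,0],[0,0,-0.1,0,0,0,0],[0,0,0,0,0,0,0]]]';python3 -m handwheel '[[[0,0,-0.1,0,0,0,0],[0,0,-0.05,0,0,0,0],[0,0,0,0,0,0,0]]]'
```

```text
time: 7.32
position: [0.557, -0.1536, 0.066]
orientation: [-180.0, -0.0, 85.3]
force: [-2.0, 2.1, 4.0]
gripper_width: 0.0007
finger_force: 1.9
time: 7.7
position: [0.557, -0.1536, 0.0643]
orientation: [-180.0, -0.0, 85.3]
force: [-0.7, 1.2, 4.1]
gripper_width: 0.0003
finger_force: 1.9
```

```bash
python3 -m handwheel '[[[0,0,-0.05,0,0,0,0],[0,0,0,0,0,0,0]]]'
```

```text
time: 7.95
position: [0.557, -0.1537, 0.0639]
orientation: [-180.0, -0.0, 85.3]
force: [-2.2, 1.6, 5.0]
gripper_width: 0.0004
finger_force: 2.2
```

```bash
python3 -m handwheel '[[[0,0,-0.1,0,0,0,0],[0,0,0,0,0,0,0]]]'; python3 -m handwheel '[[[0,0,-0.06,0,0,0,0],[0,0,0,0,0,0,0]]]'
```

```text
time: 8.2
position: [0.557, -0.1537, 0.0632]
orientation: [-180.0, -0.0, 85.3]
force: [-3.3, 1.1, 6.5]
gripper_width: 0.0003
finger_force: 3.5
time: 8.45
position: [0.557, -0.1537, 0.0628]
orientation: [-180.0, -0.0, 85.3]
force: [-3.8, 1.6, 8.7]
gripper_width: 0.0004
finger_force: 4.2
```

```bash
python3 -m handwheel '[[[0,0,-0.03,0,0,0,0],[0,0,0,0,0,0,0],[0,0,0.5,0,0,0,0],[0,0,1.0,0,0,0,0],[3.6,-0.55,0,0,0,0,0],[3.6,-0.55,0,0,0,0,0],[0,0,0,0,0,0,0],[0,0,-0.5,0,0,0,0],[0,0,-0.3,0,0,0,0],[0,0,0,0,0,0,0]]]'; python3 -c "
from h import *
im,d=save('scene','s3.png');cv2.imwrite('pics/s3c.png',cv2.resize(im[170:250,200:310],None,fx=7,fy=7,interpolation=cv2.INTER_CUBIC)[...,::-1])"
```

```text
time: 9.7
position: [0.6282, -0.1645, 0.0686]
orientation: [-179.9, -0.0, 85.3]
force: [-0.1, -0.4, -0.6]
gripper_width: 0.0007
finger_force: 0.0
```

View pics/s3c.png

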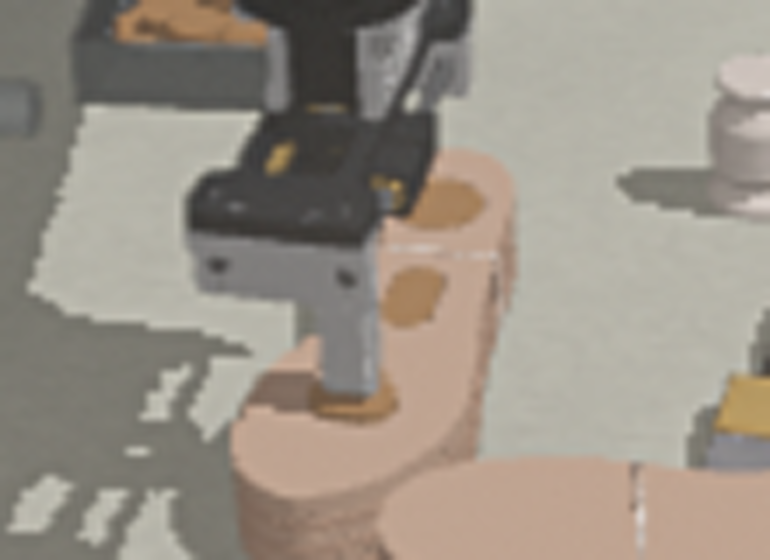

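The heel (450,203) and waist (412,296) plugs are flush, and the fingertips (320–380, 395) are over the forepart plug, well inside its edges.

```bash
python3 -m handwheel '[[[0,0,-0.1,0,0,0,0],[0,0,-0.1,0,0,0,0],[0,0,-0.1,0,0,0,0],[0,0,0,0,0,0,0]]]';python3 -m handwheel '[[[0,0,-0.1,0,0,0,0],[0,0,-0.1,0,0,0,0],[0,0,0,0,0,0,0]]]';python3 -m handwheel '[[[0,0,-0.08,0,0,0,0],[0,0,0,0,0,0,0]]]'
```

```text
time: 10.25
position: [0.629, -0.1647, 0.0661]
orientation: [-180.0, 0.0, 85.3]
force: [-2.2, 0.8, 3.5]
gripper_width: 0.0006
finger_force: 2.0
time: 10.62
position: [0.629, -0.1647, 0.0639]
orientation: [-180.0, 0.0, 85.3]
force: [-2.5, 1.0, 3.8]
gripper_width: 0.0008
finger_force: 2.2
time: 10.88
position: [0.629, -0.1647, 0.0634]
orientation: [-180.0, 0.0, 85.3]
force: [-4.1, 0.7, 6.0]
gripper_width: 0.0002
finger_force: 3.0
```

```bash
python3 -m handwheel '[[[0,0,-0.08,0,0,0,0],[0,0,0,0,0,0,0]]]'; python3 -m handwheel '[[[0,0,-0.04,0,0,0,0],[0,0,0,0,0,0,0]]]'
```

```text
time: 11.12
position: [0.629, -0.1648, 0.0629]
orientation: [-180.0, 0.0, 85.3]
force: [-4.3, 1.1, 7.6]
gripper_width: 0.0006
finger_force: 3.9
time: 11.38
position: [0.629, -0.1648, 0.0627]
orientation: [-180.0, 0.0, 85.3]
force: [-5.4, 2.0, 9.2]
gripper_width: 0.0003
finger_force: 4.3
```

Bottomed like the others; lift, back away and check.

```bash
python3 -m handwheel '[[[0,0,0.5,0,0,0,0],[0,0,2,0,0,0,0],[0,0,5,0,0,0,0],[0,0,6,0,0,0,0],[0,0,3,0,0,0,0],[-2,-5,0,0,0,0,0],[-2,-5,0,0,0,0,0],[-2,-5,0,0,0,0,0],[-2,-5,0,0,0,0,0],[-2,-5,0,0,0,0,0],[0,0,0,0,0,0,0],[0,0,0,0,0,0,0]]]'; python3 m.py; python3 -c "
from h import *
im,d=save('scene','s4.png');cv2.imwrite('pics/s4c.png',cv2.resize(im[170:250,200:310],None,fx=7,fy=7,interpolation=cv2.INTER_CUBIC)[...,::-1])"
```

```text
time: 12.88
position: [0.5293, -0.4143, 0.2274]
orientation: [180.0, -0.0, 85.3]
force: [-0.1, -0.4, -0.5]
gripper_width: 0.0004
finger_force: 0.0
129 82 101 
pix [[213.4, 371.7], [187.4, 371.0], [161.8, 374.3]] 
yaw -4.806309678757994 org [ 0.56391831 -0.16011311] 
plugs [[0.4802, -0.1531], [0.5525, -0.1531], [0.6238, -0.1641]] 
res mm [[0.1, 0.1], [0.4, -0.3], [-0.6, 0.2]]
[ 78  77  82  80  80 100 123 124 121 120 121 124 122  97  84  79  79  80
  76  41  27  27]
```

View pics/s4c.png

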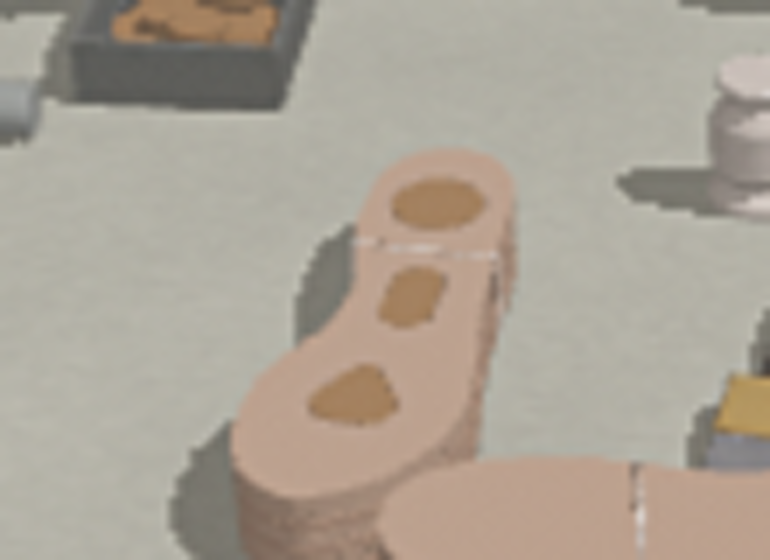

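All three plugs, heel (440,203), waist (412,297) and forepart (355,396), are flush with no visible side walls, and the stack has not moved.

```bash
python3 -c "
from station import bot
print(bot.finish_job())"
```

```text
the job is handed in; nothing more can be done
None
```

The heel, waist and forepart plugs of the left insole were tapped flush in that order (wrist readings up to about 11 N between steps, limit 20 N), the left stack did not move, nothing else was touched, and the job is handed in; no verdict was returned.

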